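# Hang the sample plate on the dispenser carriage and bring its ringed well under the needle

### The arm

A 6-joint arm with a two-finger parallel gripper is mounted at the origin on a cart in front of the work surface, level with it; the furniture and walls round the work are solid. World frame = base frame: x ahead of the robot, y to its left, z up, the work surface at z = 0. Lengths are in m, angles in rad, forces in N, time in s.
With the tool pointing down it reaches from about 0.325 to 0.875 m from the base axis. Payload 4.4 kg.
Tool frame: the origin (TCP) lies on the centre line of the jaws, within the pads' length; the fingertips stand 22 mm ahead of it and the grasp point (between the pads) lies 3 mm ahead of it (manip.tip_extent is the distance from the TCP to the fingertips, in m); z points along the fingers, y is the line along which they close (so a half turn about z gives the same grasp; the last joint's range is limited). The gripper opens to 85 mm and grips with 20 to 120 N. Pads are 22 mm wide; open, the fingers measure 114 mm over their backs; the gripper's body (76 mm by 85 mm) begins 54 mm behind the grasp point. The pads swing forward as they close: fully open they stand 13 mm farther back than shut.
Start: joints at [1.034, 0.207, 1.542, -0, 1.393, -0.15], TCP at [0.217, 0.533, 0.253] pointing down, gripper open.
Joint ranges: [-2.73, 2.73], [-0.86, 2.22], [0.23, 2.46], [-1.11, 4.25], [0.08, 2.63], [-2.82, 2.82]. Speed limits (rad/s): [2.79, 2.79, 3.14, 3.14, 3.14, 3.14].

### API

Orientations are given as a unit quaternion [w, x, y, z].
In Python, from cell import monitor, camera, order, manip gives the robot as it stands. The module is installed in compiled form; this text tells all that it offers.
- The arm moves only by the tool step_arm, never from a script. Its argument "targets" is one flat list of numbers, 7 for each row, row after row: the shift along the tool's x, y, z in m, then the turn, a rotation vector about the tool's x, y, z in degrees, then the finger opening in m, from 0 to 0.0854. In form: [dx, dy, dz, rx, ry, rz, fingers, dx, dy, dz, rx, ry, rz, fingers, ...]. A call has 1 to 12 rows; each row shifts and turns the commanded pose from where the row before left it, along the tool's axes as they then stand; what a row does not reach is not made up. A row lasts 1/8 s, in which the tool goes at most 62.5 mm and 10.7 degrees, less where a joint would pass 70% of its speed; a pose out of reach is approached as far as the arm can. A call is refused whole if a number of a shift passes 0.0625 or a number of a turn 10.7, either way. A call with a gripper value outside its range is refused whole. The fingers move at their own pace and stop on an object; "newtons" is the grip in N (left out, the last holds). Time passes only in rows, so rows that do not move let the fingers close. It gives the time, the measured TCP pose, the force, the opening and the grip force at its end, in the units of the state.
- monitor.get_obs(): the state, without advancing time (a new reading comes with each control period).
- camera(name): name is "side" or "top"; returns a dict with "color" (400x640x3 uint8, red, green, blue), "mtx" (3x3 intrinsics, pixels), "eye" and "rotation" of the camera in the world. Camera axes: x right, y down, z forward; pixel columns grow to the right and rows downward; lengths in m; the calibration is good to about 2 mm. A picture is of the moment at which its call begins. There is no depth.
- order.sign_off(): hands the job in; it is judged then, once.
The state is a dict: "time": time; "joint_pos": joint angles; "joint_vel": joint speeds; "joint_efforts": joint torques, N m; "ee_pos": TCP position; "ee_rot": TCP orientation; "force": force on the tool from outside, world axes, zero at the start; "torque": the same for the moment, N m; "opening": finger opening in m; "grip_force": force on a finger pad.
Only numpy, scipy, OpenCV 4.12 (cv2) and the standard library are available. Lean on these libraries where they do the work, as an engineer would, in place of code of your own. Each camera call takes 0.05 s, during which the arm holds its last target. There are 200 camera calls.

### The job

Draw the sample plate out of the white hutch by the grip that sticks out, set it flat on the open bench and let go, then take it by its other grip. Hang it on both upright pins of the dispenser carriage, large hole over thick pin and small hole over thin pin, lowering it gently until it lies flush; then slide carriage and plate in under the head until the needle points at the middle of the ringed well. Keep everything off the needle, leave the bottles, beaker and timer standing where they are, and let go of the plate at the end.

Things in the scene. Friction and masses are not known exactly. Their poses are not given: they have to be found in the camera images.
- sample_plate: Flat aluminium plate 200 x 90 x 8 mm, about 0.24 kg, with two identical upright grey grip blocks and a hole near each end. Origin: centre of the underside; x along its length towards the large hole, y across, z up. Blocks: 30 mm along x, 12 mm across y, up to 45 mm above the underside, at x = +65 (front) and -65 mm (rear). It starts on the bench, its rear half inside the hutch
- front_grip (a point): Middle of the front grip block (near the large hole), 32 mm above the plate's underside; take it across the plate (closing along the plate's y, 12 mm)
- rear_grip (a point): Middle of the rear grip block (near the small hole), 32 mm above the plate's underside; same shape; the only one that stays clear of the dispenser head when the plate hangs on the pins
- large_hole (a point): Centre of the large hole, 11.5 mm wide, on the plate's underside at x = +89 mm, y = 0; axes as the plate's
- small_hole (a point): Centre of the small hole, 8.5 mm wide, on the plate's underside at x = -89 mm, y = 0; axes as the plate's
- ringed_well (a point): Top centre of the ringed well: a white disc 18 mm across, 2 mm proud of the plate's top, with a dark middle, at x = +82 mm, y = -30 mm of the plate; the other nine wells are flat dark discs
- stand: Fixed dispensing stand. Origin on the bench below the carriage at 0; x is the way the carriage slides in, y across. Base x -120 to 255, y +-58, z 0 to 24 mm; column x 200 to 244, 185 mm high; white head x 45 to 245, y -22 to 42, z 125 to 165 mm. The plate's front end goes below the head: move it in level from -x, underside 60 to 75 mm above the bench, then lower it
- carriage (a joint): Position of the carriage along the stand's x, m: 0 = loading end, 0.075 = inner stop. It slides with about 3 N friction and stays where it is left; it starts at 0 to 0.02. The well is under the needle near 0.055. The plate on its pins takes the carriage along
- thick_pin (a point): Foot of the thick pin (10 mm, 22 mm high, tapered over the last 8 mm) on the carriage's top face, 36 mm above the bench, at the needle end; axes as the stand's. The plate's underside rests at this height when seated
- thin_pin (a point): Foot of the thin pin (7 mm, 22 mm high, tapered over the last 8 mm) on the carriage's top face, 178 mm from the thick pin, at the loading end; axes as the stand's
- needle: Fixed steel needle, 3 mm thick, hanging from a white 12 mm barrel on the side of the head; origin on the bench below it, axes as the stand's
- needle_tip (a point): Point of the needle, 54 mm above the bench (10 mm above the seated plate), at x = 137 mm, y = -30 mm of the stand
- hutch: Fixed white hutch, 124 x 130 mm outside, 84 mm high, open on its -x face and below (no floor); inside 114 mm wide and 78 mm high. Origin: centre of its footprint on the bench; mouth at x = -60 mm, back wall at x = +54 mm
- hutch_mouth (a point): Middle of the hutch's mouth on the bench; axes as the hutch's (-x points out of it)
- reagent_bottle_3: Amber bottle with white cap, 54 mm across, 112 mm high, standing on the bench; origin at its underside. Leave alone
- sample_bottle_3: Clear glass bottle with stopper, 57 mm across, 137 mm high; origin at its underside. Leave alone
- sample_bottle_4: Clear glass bottle with stopper, 57 mm across, 137 mm high; origin at its underside. Leave alone
- cal_bottle_0: White bottle with red cap, 45 mm across, 83 mm high; origin at its underside. Leave alone
- beaker_100: Small empty plastic beaker, 71 mm across, 71 mm high; origin at its underside. Leave alone
- timer: Small white timer, 54 x 66 x 22 mm, lying on the hutch's roof; origin at its underside. Leave alone

How it is judged:
By the outcome, as a careful person would: the job done as asked, in the order asked, and still so for the second after the job is handed in, with the robot touching nothing.
It also fails if it takes over 72 s, if anything falls off the work surface, if the arm or the gripper's body presses on something with over 40 N, if the wrist force passes 120 N, or if a joint passes its speed limit or range.

## Working session

There is one attempt and no reset: what is moved stays moved. The work goes in short steps, Python scripts to look and compute and a tool call to move; the robot and the scene stay as the last step left them, time stands still between calls to the robot, and variables do not carry over. Pictures are saved under pics/ and viewed, at most 10 in all, crops included, and the job is handed in when it is done.

Besides the shell and the picture viewer there is one more tool, called after "Call:" as name(argument=value, ...), one argument or row to a line, values as JSON. step_arm: Moves the arm, as the interface text tells. Its arguments: {"type":"object","properties":{"targets":{"type":"array","items":{"type":"number"}},"newtons":{"type":"number"}},"required":["targets"]}

```bash
mkdir -p pics; cat > h.py <<'E'
import numpy as np,cv2
from cell import monitor,camera,order,manip
def snap(n,f=None):
    c=camera(n)
    if f: cv2.imwrite('pics/'+f,c['color'][...,::-1])
    return c
def ray(c,u,v,z):
    d=np.array(c['rotation'])@np.linalg.inv(c['mtx'])@[u,v,1]; e=np.array(c['eye'])
    return e+d*(z-e[2])/d[2]
def pix(c,p):
    q=np.array(c['mtx'])@(np.array(c['rotation']).T@(np.array(p)-c['eye'])); return q[:2]/q[2]
E
python3 - <<'E'
from h import *
for n in('top','side'):
    c=snap(n,n+'1.png'); print(n,c['eye'],c['rotation'],c['mtx'])
o=monitor.get_obs(); print(o,manip.tip_extent)
E
```

```text
top [0.43296466 0.06949641 1.20396691] [-0.03500261  0.71231258 -0.69994841  0.03818148] [[422.50453961   0.         316.42777622]
 [  0.         422.50453961 202.75615184]
 [  0.           0.           1.        ]]
side [ 0.92061562 -0.50967389  1.19548133] [-0.26911785  0.92047177  0.27398513 -0.07238405] [[455.01466515   0.         317.10244637]
 [  0.         455.01466515 202.21511942]
 [  0.           0.           1.        ]]
{'time': 0.1, 'joint_pos': array([ 1.03348351e+00,  2.07390148e-01,  1.54282956e+00,  1.20711696e-05,
        1.39348896e+00, -1.50496896e-01]), 'joint_vel': array([ 0.00027694, -0.00047872, -0.00313367,  0.00129693, -0.00032801,
       -0.00143389]), 'joint_efforts': array([-1.00784528e-03, -3.84090364e+01, -2.92548823e+01, -1.62052447e-04,
        4.85572076e-03,  2.33364364e-05]), 'ee_pos': array([0.21658696, 0.53195578, 0.25220163]), 'ee_rot': array([-3.62315886e-04,  1.92205368e-01,  9.81354155e-01, -9.94053020e-04]), 'force': array([0.22808656, 0.14014358, 0.24317455]), 'torque': array([-0.01780533,  0.01373013,  0.01590523]), 'grip_force': 0.0, 'opening': 0.08538125009784141} 0.022
```

View pics/top1.png

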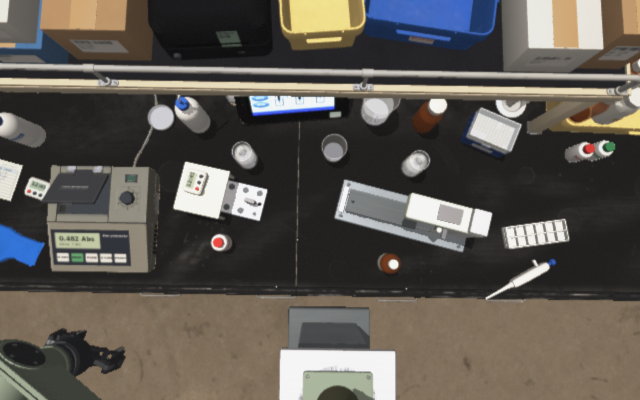

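View pics/side1.png

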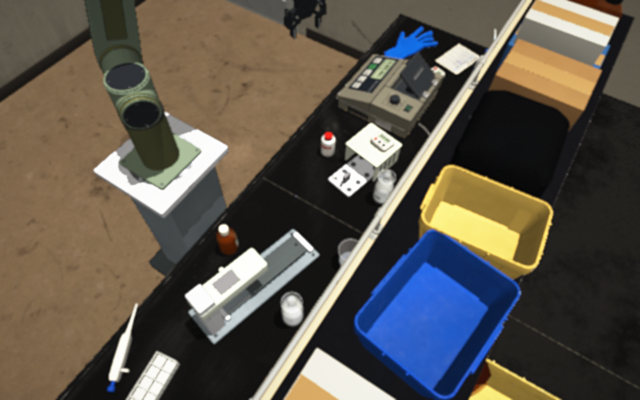

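The top view shows the hutch at about (205,190) with the plate sticking out to the right (245,200), and the stand running from (340,200) to (490,230), its head at the right end. I'll enlarge both crops.

```bash
cat > h.py <<'E'
import numpy as np,cv2
from scipy.spatial.transform import Rotation as R
from cell import monitor,camera,order,manip
def snap(n,f=None):
    c=camera(n); q=c['rotation']; c['R']=R.from_quat([q[1],q[2],q[3],q[0]]).as_matrix()
    if f: cv2.imwrite('pics/'+f,c['color'][...,::-1])
    return c
def ray(c,u,v,z):
    d=c['R']@np.linalg.inv(c['mtx'])@[u,v,1]; e=np.array(c['eye'])
    return e+d*(z-e[2])/d[2]
def pix(c,p):
    q=np.array(c['mtx'])@(c['R'].T@(np.array(p)-c['eye'])); return q[:2]/q[2]
def two(c1,a,c2,b):
    A=[];y=[]
    for c,p in((c1,a),(c2,b)):
        d=c['R']@np.linalg.inv(c['mtx'])@[*p,1];d/=np.linalg.norm(d);P=np.eye(3)-np.outer(d,d);A.append(P);y.append(P@c['eye'])
    return np.linalg.lstsq(np.vstack(A),np.hstack(y),rcond=None)[0]
def crop(c,x,y,w,h,k):
    return cv2.resize(c['color'][y:y+h,x:x+w,::-1],None,fx=k,fy=k,interpolation=cv2.INTER_CUBIC)
def white(c,x,y,w,h,t=150):
    g=c['color'][y:y+h,x:x+w].min(2); m=(g>t).astype(np.uint8)
    for k in cv2.findContours(m,cv2.RETR_EXTERNAL,cv2.CHAIN_APPROX_SIMPLE)[0]:
        if cv2.contourArea(k)>40: print(int(cv2.contourArea(k)),(cv2.approxPolyDP(k,2.5,True)[:,0]+[x,y]).tolist())
E
python3 - <<'E'
from h import *
c=snap('top');s=snap('side')
a=crop(c,165,150,110,75,7.2);cv2.imwrite('pics/a.png',a)
b=crop(c,330,170,170,85,4.7);b2=crop(s,320,120,90,90,6)
cv2.imwrite('pics/b.png',b)
white(c,165,150,110,75);print();white(c,330,170,170,85);print(ray(c,316,202,0),ray(c,205,190,.084),ray(c,347,200,.024))
E
```

```text
3242 [[185, 162], [174, 208], [217, 218], [221, 204], [228, 202], [231, 206], [228, 211], [259, 219], [266, 189], [238, 183], [234, 190], [227, 188], [225, 193], [229, 171]]
208 [[235, 151], [235, 158], [243, 164], [253, 159], [251, 150]]

403 [[475, 209], [470, 231], [486, 235], [491, 213]]
1518 [[411, 194], [406, 216], [467, 232], [471, 208]]
1333 [[344, 180], [335, 217], [462, 250], [463, 247], [457, 248], [455, 243], [440, 239], [432, 242], [427, 236], [346, 213], [344, 209], [351, 188], [404, 202], [407, 197]]
[0.56027586 0.06642061 0.        ] [0.57832815 0.36347892 0.084     ] [ 0.56494117 -0.02054393  0.024     ]
```

View pics/a.png

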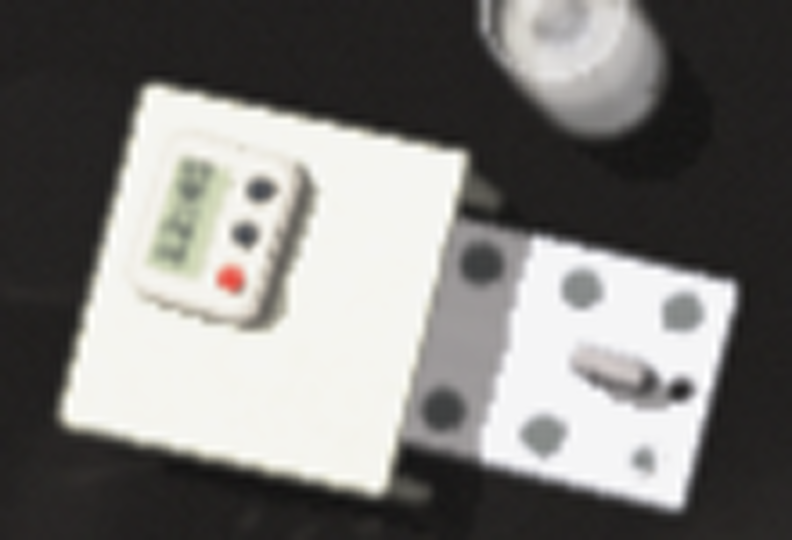

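View pics/b.png

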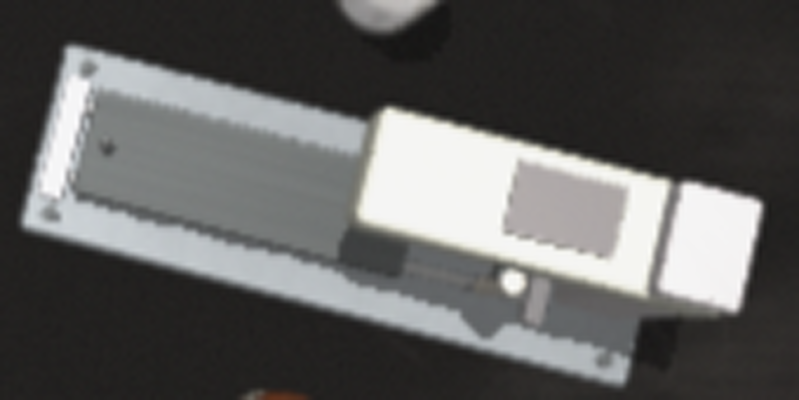

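The plate's front half sticks out of the hutch. Its end corners are near (267,189) and (260,221), the ringed well is at the lower right (254,214) and the block is around (251,201). The stand's base runs from (340,200) to the lower right, parallel to the plate within a few degrees. The thin pin is at (353,201) and the needle barrel at (439,230).

```bash
cat >> h.py <<'E'
from scipy.ndimage import map_coordinates
def edge(c,p,q,z,w=4,n=40,trim=.12):
    """sub-pixel line fit of strongest step near p-q, ends cast on plane z"""
    g=c['color'].astype(float).mean(2);p=np.array(p,float);q=np.array(q,float);d=(q-p)/np.linalg.norm(q-p);nn=np.array([-d[1],d[0]])
    t=np.arange(-w,w+.01,.25);pts=[]
    for s in np.linspace(trim,1-trim,n):
        m=p+(q-p)*s+t[:,None]*nn; pr=map_coordinates(g,[m[:,1],m[:,0]],order=1)
        gr=np.abs(np.gradient(pr)); k=np.argmax(gr); l=slice(max(0,k-4),k+5)
        pts.append(m[l].T@gr[l]/gr[l].sum())
    pts=np.array(pts)
    vx,vy,x,y=cv2.fitLine(pts.astype(np.float32),cv2.DIST_HUBER,0,.3,.01).ravel()
    v=np.array([vx,vy]);o=np.array([x,y]);res=np.median(np.abs((pts-o)@[-vy,vx]))
    a,b=[ray(c,*(o+v*((r-o)@v)),z)[:2] for r in(p,q)]
    return a,b,res
def meet(l,m):
    A=np.array([l[1]-l[0],-(m[1]-m[0])]).T; return l[0]+(l[1]-l[0])*np.linalg.solve(A,m[0]-l[0])[0]
def ang(l): d=l[1]-l[0]; return np.degrees(np.arctan2(d[1],d[0]))
def rel(goal,yaw):
    """shift along tool axes and turn about z to TCP goal, tool y heading yaw (deg, mod 180)"""
    o=monitor.get_obs();q=o['ee_rot'];M=R.from_quat([q[1],q[2],q[3],q[0]]).as_matrix()
    cy=np.degrees(np.arctan2(M[1,1],M[0,1]));dy=(yaw-cy+90)%180-90
    print('t',o['time'],'tcp',o['ee_pos'].round(4),'yaw',cy.round(2),'tilt',M[:2,2].round(4),'| shift mm',(M.T@(np.array(goal)-o['ee_pos'])*1e3).round(1),'turn z',(-dy).round(2),'f',o['force'].round(1),'op',round(o['opening'],4),'j6',o['joint_pos'][5].round(2))
E
python3 - <<'E'
from h import *
c=snap('top')
lo=edge(c,(334.7,218.5),(463,251.9),.024);up=edge(c,(344.5,179.6),(405,194.5),.024);le=edge(c,(344.5,179.6),(334.7,218.5),.024)
for e in(lo,up,le):print(e,ang(e))
a,b=meet(le,up),meet(le,lo);print('corners',a,b,np.linalg.norm(a-b),'rt',lo[1])
pr=edge(c,(267.5,189.2),(260.1,220.8),.008);pu=edge(c,(242,183.7),(267.5,189.2),.008);pl=edge(c,(226,212.7),(260.1,220.8),.008)
for e in(pr,pu,pl):print(e,ang(e))
a,b=meet(pr,pu),meet(pr,pl);n=np.linalg.norm(a-b);y=(a-b)/n;x=np.array([y[1],-y[0]]);print('plate corners',a,b,n,'x',x)
g=(a+b)/2-.035*x;print('front grip',g,'well',(a+b)/2-.018*x-.03*y, 'img well',ray(c,165+643/7.2,150+460/7.2,.01))
print('block img',ray(c,165+615/7.2,150+362/7.2,.045))
print('thin pin',ray(c,353,201.3,.05),'hutch mouth top edge',ray(c,229,171,.084),ray(c,217.5,218,.084))
rel([*g,.25],np.degrees(np.arctan2(y[1],y[0])))
E
```

```text
(array([0.51331545, 0.01310424]), array([ 0.42540004, -0.34441603]), np.float64(0.08813159291740305)) -103.81511492855537
(array([ 0.62471488, -0.01339122]), array([ 0.58274345, -0.18362176]), np.float64(0.08639020682003258)) -103.85039427872061
(array([ 0.6231802 , -0.01134181]), array([0.51289446, 0.01597765]), np.float64(0.08724089847891878)) 166.0870304663613
corners [ 0.62510275 -0.01181805] [0.51395729 0.01571437] 0.11450478971206743 rt [ 0.42540004 -0.34441603]
(array([0.59389134, 0.20629386]), array([0.50376049, 0.22655088]), np.float64(0.053001986397321496)) 167.33318438836739
(array([0.61042375, 0.27825256]), array([0.59376313, 0.20544368]), np.float64(0.06194064212378722)) -102.88890466507483
(array([0.52478391, 0.32100684]), array([0.50308999, 0.22376187]), np.float64(0.03145298860974382)) -102.57592029079743
plate corners [0.59395443 0.20627968] [0.50371449 0.22656122] 0.09249101212840333 x [-0.21928116 -0.97566171]
front grip [0.5565093  0.25056861] well [0.52351167 0.2405608 ] img well [0.52226777 0.24050063 0.01      ]
block img [0.5570731 0.2474197 0.045    ]
thin pin [ 0.55873283 -0.03508866  0.05      ] hutch mouth top edge [0.63086274 0.30147264 0.084     ] [0.50408608 0.32705665 0.084     ]
t 0.25 tcp [0.2167 0.5322 0.2527] yaw 67.84 tilt [-0.0006 -0.001 ] | shift mm [-420.9 -132.7    2.8] turn z 80.51 f [0.5 0.5 0.1] op 0.0853 j6 -0.15
```

Call:
step_arm(
  targets=[0,0,0,0,0,10.06,0.085,0,0,0,0,0,10.06,0.085,0,0,0,0,0,10.06,0.085,0,0,0,0,0,10.06,0.085,0,0,0,0,0,10.06,0.085,0,0,0,0,0,10.06,0.085,0,0,0,0,0,10.06,0.085,0,0,0,0,0,10.06,0.085],
  newtons=80,
)

```text
time: 1.25
ee_pos: [0.2168, 0.5324, 0.2531]
ee_rot: [0.0, 0.782, 0.623, -0.0]
force: [0.1, 0.1, 0.3]
opening: 0.0852
grip_force: 0.0
```

Call:
step_arm(
  targets=[-0.025,0.049,0,0,0,0,0.085,-0.025,0.049,0,0,0,0,0.085,-0.025,0.049,0,0,0,0,0.085,-0.025,0.049,0,0,0,0,0.085,-0.025,0.049,0,0,0,0,0.085,-0.025,0.049,0,0,0,0,0.085,-0.025,0.049,0,0,0,0,0.085,-0.025,0.049,0,0,0,0,0.085,0,0,0,0,0,0,0.085],
)

```text
time: 2.38
ee_pos: [0.5583, 0.2485, 0.2529]
ee_rot: [0.0, 0.782, 0.623, -0.0]
force: [-0.7, 0.5, -0.9]
opening: 0.0854
grip_force: 0.0
```

```bash
python3 -c "
from h import *
rel([.5565,.2506,.036],167.3)"
```

```text
t 2.375 tcp [0.5583 0.2485 0.2529] yaw -12.95 tilt [ 0.0006 -0.0008] | shift mm [  1.7  -2.4 216.9] turn z -0.25 f [-0.7  0.5 -0.9] op 0.0854 j6 0.5
```

Call:
step_arm(
  targets=[0.0017,-0.0024,0.05,0,0,-0.25,0.06,0,0,0.05,0,0,0,0.06,0,0,0.05,0,0,0,0.06,0,0,0.04,0,0,0,0.06,0,0,0.02,0,0,0,0.06,0,0,0.007,0,0,0,0.06,0,0,0,0,0,0,0.0,0,0,0,0,0,0,0.0,0,0,0,0,0,0,0.0,0,0,0,0,0,0,0.0],
)

```text
time: 3.62
ee_pos: [0.5557, 0.2542, 0.0385]
ee_rot: [0.001, 0.779, 0.627, 0.002]
force: [0.7, 0.4, 5.7]
opening: 0.0109
grip_force: 79.3
```

Call:
step_arm(
  targets=[0,0,-0.004,0,0,0,0.0,-0.01,0,0,0,0,0,0.0,-0.02,0,0,0,0,0,0.0,-0.025,0,0,0,0,0,0.0,-0.025,0,0,0,0,0,0.0,-0.025,0,0,0,0,0,0.0,-0.025,0,0,0,0,0,0.0,-0.02,0,0,0,0,0,0.0,-0.01,0,0,0,0,0,0.0,0,0,0,0,0,0,0.0],
)

```text
time: 4.88
ee_pos: [0.5192, 0.0968, 0.0402]
ee_rot: [-0.0, 0.78, 0.626, 0.0]
force: [0.1, -0.9, -2.2]
opening: 0.0105
grip_force: 78.1
```

```bash
python3 - <<'E'
from h import *
rel([.52,.095,.036],167.3)
c=snap('top');s=snap('side')
a=crop(c,215,150,150,90,5);b=crop(s,280,130,130,90,5)
cv2.imwrite('pics/c.png',cv2.resize(np.vstack([a,np.pad(b,((0,0),(0,100),(0,0)))]),(500,600)))
E
```

```text
t 4.875 tcp [0.5192 0.0968 0.0402] yaw -12.47 tilt [-0.0001  0.0002] | shift mm [-1.6  1.2  4.2] turn z 0.23 f [ 0.1 -0.9 -2.2] op 0.0105 j6 0.24
```

View pics/c.png

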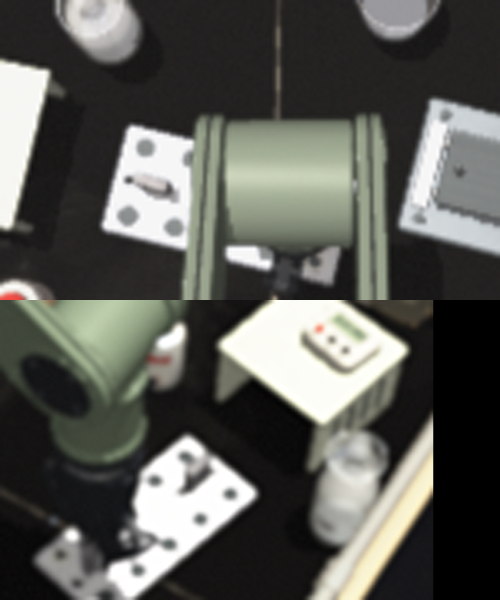

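The picture shows the plate fully clear of the hutch, with its rear block at about (150,185) in the upper crop. I'll set it down, let go, raise the gripper and move over the rear block.

Call:
step_arm(
  targets=[0,0,0.002,0,0,0,0.0,0,0,0.002,0,0,0,0.0,0,0,0,0,0,0,0.0],
)

```text
time: 5.35
ee_pos: [0.5198, 0.0981, 0.0385]
ee_rot: [0.0, 0.779, 0.627, 0.0]
force: [-7.0, -1.5, 13.7]
opening: 0.0111
grip_force: 80.6
```

Call:
step_arm(
  targets=[0,0,0,0,0,0,0.05,0,0,0,0,0,0,0.05,0,0,-0.02,0,0,0,0.06,0,0,-0.05,0,0,0,0.06,0,0,-0.03,0,0,0,0.06,0.04,0,0,0,0,0,0.06,0.045,0,0,0,0,0,0.06,0.045,0,0,0,0,0,0.06,0,0,0,0,0,0,0.06],
)

```text
time: 6.48
ee_pos: [0.5476, 0.2274, 0.1362]
ee_rot: [-0.0, 0.778, 0.628, 0.001]
force: [0.3, -0.8, 0.7]
opening: 0.06
grip_force: 0.0
```

```bash
python3 - <<'E'
from h import *
rel([.55,.22,.036],167.3)
c=snap('top','d0.png');s=snap('side','d1.png')
a=crop(c,215,150,150,90,5);b=crop(s,280,130,130,90,5)
cv2.imwrite('pics/d.png',cv2.resize(np.vstack([a,np.pad(b,((0,0),(0,100),(0,0)))]),(500,600)))
E
```

```text
t 6.475 tcp [0.5476 0.2274 0.1362] yaw -12.16 tilt [0.0009 0.0009] | shift mm [ -6.9   3.9 100.2] turn z 0.54 f [ 0.3 -0.8  0.7] op 0.06 j6 0.46
```

View pics/d.png

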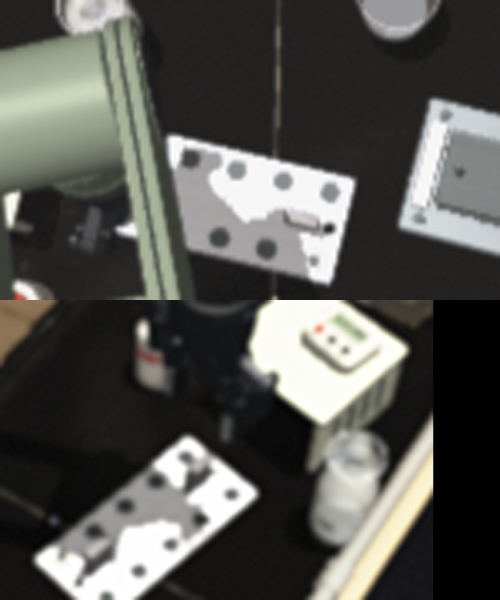

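The plate lies flat and released, with its front end at px (322,204)–(314,235) in the full top image. I'll fit its edges.

```bash
python3 - <<'E'
from h import *
c=snap('top')
pr=edge(c,(321.8,204),(314,235),.008);pu=edge(c,(274,192.5),(321.8,204),.008);pl=edge(c,(282,227),(314,235),.008)
for e in(pr,pu,pl):print(e,ang(e))
a,b=meet(pr,pu),meet(pr,pl);n=np.linalg.norm(a-b);y=(a-b)/n;x=np.array([y[1],-y[0]])
t=np.radians(ang(pu));print('width',n,'x from end',np.degrees(np.arctan2(x[1],x[0])))
x=np.array([np.cos(t),np.sin(t)]);g=(a+b)/2-.165*x;print('rear',g,'front expected .5198 .0981',(a+b)/2-.035*x)
rel([*g,.037],ang(pu)+90)
E
```

```text
(array([0.55436067, 0.05144051]), array([0.46581852, 0.07121762]), np.float64(0.06634232278470022)) 167.40888270449472
(array([0.58638642, 0.18627091]), array([0.55575153, 0.04945134]), np.float64(0.061632279065766266)) -102.62077770369504
(array([0.486569 , 0.1613561]), array([0.46601455, 0.07038055]), np.float64(0.14704847172127283)) -102.73130136600285
width 0.09214020922836577 x from end -102.59111729550528
rear [0.54719934 0.22210601] front expected .5198 .0981 [0.51879471 0.09524713]
t 6.625 tcp [0.5467 0.224  0.1357] yaw -12.38 tilt [-0.0012 -0.0007] | shift mm [-1.7  1.  98.7] turn z 0.24 f [-0.7 -0.3 -0.6] op 0.0601 j6 0.46
```

Call:
step_arm(
  targets=[-0.002,0.001,0.035,0,0,0.2,0.06,0,0,0.035,0,0,0,0.06,0,0,0.02,0,0,0,0.06,0,0,0.008,0,0,0,0.06,0,0,0,0,0,0,0.0,0,0,0,0,0,0,0.0,0,0,0,0,0,0,0.0,0,0,0,0,0,0,0.0],
  newtons=100,
)

```text
time: 7.62
ee_pos: [0.5491, 0.2227, 0.04]
ee_rot: [0.001, 0.78, 0.625, 0.001]
force: [-0.5, 0.1, 5.6]
opening: 0.0101
grip_force: 98.2
```

Call:
step_arm(
  targets=[0,0,-0.005,0,0,0,0.0,0,0,-0.02,0,0,0,0.0,0,0,-0.02,0,0,0,0.0,0,0,-0.02,0,0,0,0.0,0,0,0,0,0,0,0.0],
)

```text
time: 8.25
ee_pos: [0.55, 0.2229, 0.1066]
ee_rot: [0.001, 0.78, 0.625, 0.003]
force: [-0.0, 0.9, -2.7]
opening: 0.0099
grip_force: 97.8
```

```bash
python3 - <<'E'
from h import *
rel([.5487,.2221,.105],167.3)
c=snap('top','e0.png');s=snap('side','e1.png')
a=crop(c,215,150,150,90,5);b=crop(s,280,130,130,90,5)
cv2.imwrite('pics/e.png',cv2.resize(np.vstack([a,np.pad(b,((0,0),(0,100),(0,0)))]),(500,600)))
E
```

```text
t 8.25 tcp [0.55   0.2229 0.1066] yaw -12.59 tilt [0.0062 0.0015] | shift mm [-1.1 -1.1  1.6] turn z 0.11 f [-0.   0.9 -2.7] op 0.0099 j6 0.46
```

View pics/e.png

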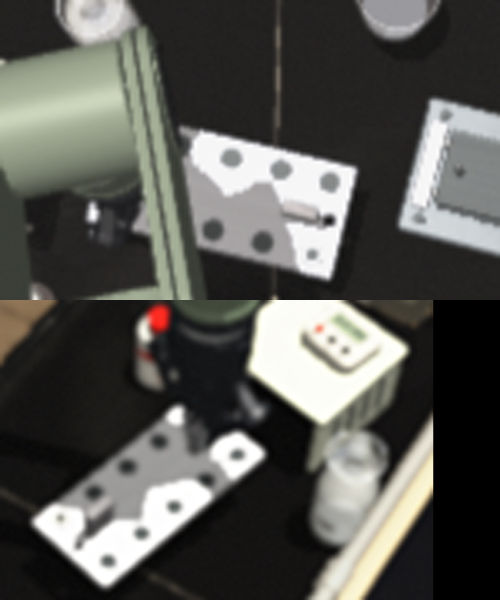

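The plate hangs from its rear grip, level to the eye. I'll carry it to the stand's loading end, short of the head, and measure it there.

Call:
step_arm(
  targets=[-0.015,0.004,0,0,0,0.15,0,-0.025,0.008,0,0,0,0.15,0,-0.027,0.009,0,0,0,0.15,0,-0.027,0.009,0,0,0,0.15,0,-0.027,0.009,0,0,0,0.15,0,-0.027,0.009,0,0,0,0.15,0,-0.025,0.009,0,0,0,0.15,0,-0.02,0.007,0,0,0,0.1,0,-0.008,0.0035,0,0,0,0,0,0,0,0,0,0,0,0,0,0,0,0,0,0,0],
)

```text
time: 9.72
ee_pos: [0.5675, 0.0119, 0.1031]
ee_rot: [-0.0, 0.786, 0.618, -0.0]
force: [0.5, 0.9, -2.7]
opening: 0.0103
grip_force: 97.8
```

```bash
python3 - <<'E'
from h import *
rel([.5719,.0116,.105],166.17)
c=snap('top','f0.png');s=snap('side','f1.png')
a=crop(c,295,165,200,95,4);b=crop(s,180,210,180,130,4)
b=np.pad(b,((0,0),(0,80),(0,0)))
im=np.vstack([a,b]);print(im.shape);cv2.imwrite('pics/f.png',cv2.resize(im,None,fx=.665,fy=.665))
E
```

```text
t 9.725 tcp [0.5675 0.0119 0.1031] yaw -13.7 tilt [-0.0004  0.0005] | shift mm [ 0.7  4.3 -1.9] turn z 0.13 f [ 0.5  0.9 -2.7] op 0.0103 j6 0.11
(900, 800, 3)
```

View pics/f.png

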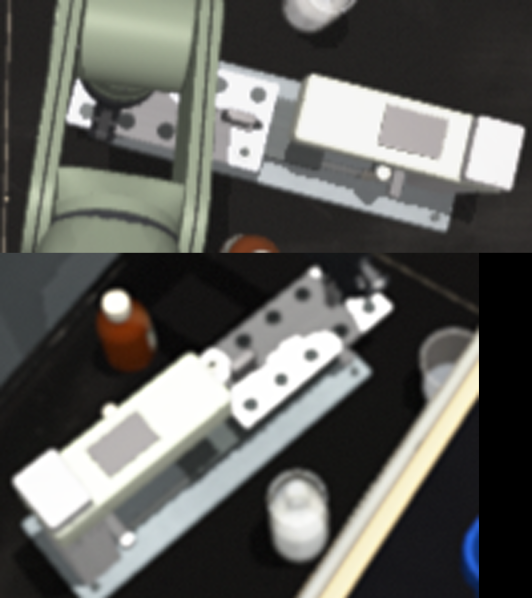

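The plate's front end is at px (400,197)–(394,230) in the top view, short of the head, and its upper side corner is at (271,275) in the side view. I'll fit its edges and compare with the TCP.

```bash
cat > m.py <<'E'
from h import *
c=snap('top');s=snap('side')
print('corner',two(c,(400.3,197),s,(271.4,274.8)))
zt=monitor.get_obs()['ee_pos'][2]-.0395+.008
pr=edge(c,(400.3,197),(394.2,229.7),zt,w=3);pu=edge(c,(379.5,191),(400.3,197),zt,w=3);pl=edge(c,(375,224.7),(394.2,229.7),zt,w=3)
for e in(pr,pu,pl):print(e,ang(e))
a,b=meet(pr,pu),meet(pr,pl);print('w',np.linalg.norm(a-b),'mid',(a+b)/2)
t=np.radians(-103.7);x=np.array([np.cos(t),np.sin(t)]);print('rear grip cam',(a+b)/2-.165*x,'tcp',monitor.get_obs()['ee_pos'])
E
python3 m.py; python3 - <<'E'
from h import *
c=dict(snap('top'));c0=c['color'];old=cv2.imread('pics/top1.png')[...,::-1]
c['color']=old
g=old.astype(float).mean(2);w=np.clip(105-g[197:206,348:358],0,None);print(g[196:207,346:360].astype(int))
v,u=np.mgrid[197:206,348:358];
# carriage long edges and pin
print('carriage edges');
for p,q in(((351,189),(404,202.7)),((346.5,211.5),(400,224.5))):
    e=edge(c,p,q,.036,w=3);print(e,ang(e))
print(ray(c,439,229.6,.125))
E
```

```text
corner [ 0.57005447 -0.16108104  0.07163516]
(array([ 0.57079842, -0.15867461]), array([ 0.4833189 , -0.13740957]), np.float64(0.08542122519185498)) 166.33720147363715
(array([ 0.59237885, -0.10644147]), array([ 0.57725756, -0.16278391]), np.float64(0.03626843972760557)) -105.02312289205541
(array([ 0.4942078 , -0.09262979]), array([ 0.48129813, -0.14402581]), np.float64(0.14037753440787992)) -104.09987368011991
w 0.09768074224103886 mid [ 0.53043898 -0.1488638 ]
rear grip cam [0.56951727 0.01144181] tcp [0.56768076 0.01194155 0.10328613]
[[239 156 181 123 128 127 128 127 127 127 127 128 128 127]
 [222 144 161 127 127 127 127 127 127 127 127 127 127 126]
 [184 171 132 128 128 127 124 127 127 127 127 127 126 127]
 [162 182 128 129 127 122 133 118 127 127 128 127 127 127]
 [156 165 128 129 124 106 109  98 120 126 126 127 128 128]
 [185 157 129 128 124 102  83  77 100 124 126 126 126 126]
 [191 136 128 127 127 115  82  84 115 127 128 127 126 126]
 [189 133 129 128 128 125 114 115 125 128 128 128 128 128]
 [174 131 130 130 130 130 127 127 127 128 126 126 127 127]
 [162 131 128 129 129 130 129 129 130 129 128 127 127 127]
 [133 129 128 128 128 128 128 129 128 129 128 128 128 128]]
carriage edges
(array([ 0.59647863, -0.0309321 ]), array([ 0.56086791, -0.17885954]), np.float64(0.12356227957884734)) -103.5353282510528
(array([ 0.52877036, -0.01787283]), array([ 0.49245952, -0.16553382]), np.float64(0.18480515927671637)) -103.81530264462513
[ 0.48175995 -0.24866747  0.125     ]
```

```bash
python3 - <<'E'
from h import *
s=snap('side');g=cv2.imread('pics/side1.png').astype(float).mean(2)
o=np.array([.5408,-.1146]);X=np.array([-.2391,-.971]);Y=np.array([.971,-.2391])
for q in(0,.0075,.02):
    for z in(.036,.058):print(q,z,pix(s,[*(o+X*(-.089+q)),z]),[*pix(s,[*(o+X*(.089+q)),z])])
u,v=pix(s,[*(o+X*(-.0815)),.047]).astype(int);print(u,v);print(g[v-8:v+9,u-10:u+11].astype(int))
E
```

```text
0 0.036 [297.56031219 242.16705643] [np.float64(248.6478595105597), np.float64(282.0012238496919)]
0 0.058 [297.3878826  238.56484869] [np.float64(247.71727568134526), np.float64(278.8104485912974)]
0.0075 0.036 [295.60113258 243.76260694] [np.float64(246.47023808020379), np.float64(283.7746727748135)]
0.0075 0.058 [295.39983742 240.17566192] [np.float64(245.504082429053), np.float64(280.6036880071797)]
0.02 0.036 [292.31685624 246.43731258] [np.float64(242.8186256545812), np.float64(286.74853592701555)]
0.02 0.058 [292.06689119 242.87618098] [np.float64(241.79247210806324), np.float64(283.61101957079285)]
295 241
[[ 56 100 143 170 172 148 122 135 193 241 254 255 254 210 123  50  17  15
   16  16  19]
 [113 157 187 198 185 147 106 125 204 251 255 255 255 254 211 124  50  16
   14  16  18]
 [166 194 205 207 195 161 115 118 191 249 255 255 255 255 254 212 124  50
   17  14  17]
 [196 206 208 205 193 163 122 110 149 217 251 255 255 255 255 254 212 126
   54  20  13]
 [206 205 201 192 170 141 115 106 116 156 217 250 255 255 255 255 254 215
  131  58  20]
 [204 197 185 162 137 118 109 108
[... 335 characters left out ...]
9 111 111 112 111 113 113 110 102  99 103 115 151 212 249 255
  255 255 255]
 [108 109 110 111 111 112 112 114 112 102  90  88  97 105 116 150 211 249
  255 255 255]
 [110 110 111 111 112 113 113 113 109  94  77  78  93 105 108 116 149 208
  248 255 255]
 [110 110 112 113 113 113 113 113 111  99  85  87  99 107 111 111 116 148
  208 248 255]
 [110 111 112 112 112 113 113 113 112 109 105 105 108 113 113 112 111 116
  147 206 248]
 [111 113 113 112 112 114 113 114 113 113 113 114 114 114 114 113 112 109
  114 145 204]
 [113 112 113 113 112 114 113 112 113 114 114 114 114 114 113 113 111 110
  108 114 141]
 [112 113 112 113 114 113 113 113 114 114 114 114 114 114 114 112 112 111
  110 110 110]]
```

Call:
step_arm(
  targets=[0,0.006,0,0,0,0.13,0,-0.01,0,0,0,0,0,0,-0.015,0,0,0,0,0,0,-0.015,0,0,0,0,0,0,-0.015,0,0,0,0,0,0,-0.008,0,0,0,0,0,0,0,0,0,0,0,0,0],
)

```text
time: 10.9
ee_pos: [0.5583, -0.0522, 0.1033]
ee_rot: [-0.0, 0.788, 0.616, 0.0]
force: [-0.3, -0.2, -2.6]
opening: 0.0098
grip_force: 97.7
```

```bash
python3 - <<'E'
from h import *
c=snap('top');s=snap('side')
o=np.array([.5408,-.1146]);X=np.array([-.2391,-.971]);Y=np.array([.971,-.2391])
def f(p):return (p[:2]-o)@X*1e3,(p[:2]-o)@Y*1e3,p[2]*1e3
print(f(two(c,(352.7,201.2),s,(295.5,243.6))))
for z in(.036,.047):print(f(ray(c,352.7,201.2,z)),f(ray(s,295.5,243.6,z)))
gt=cv2.imread('pics/top1.png').astype(float).mean(2);w=np.clip(122-gt[198:205,350:356],0,None);v,u=np.mgrid[198:205,350:356];print((u*w).sum()/w.sum(),(v*w).sum()/w.sum())
gs=cv2.imread('pics/side1.png').astype(float).mean(2);w=np.clip(106-gs[239:248,292:300],0,None);v,u=np.mgrid[239:248,292:300];print((u*w).sum()/w.sum(),(v*w).sum()/w.sum())
# stand edge in side view for bias
rel([*(o+X*-.0582+Y*.0018),.1033],166.17)
for l,ip in(('far edge',.058),):
    p,q=[pix(s,[*(o+X*t+Y*ip),.024]) for t in(-.11,.1)]
    d=dict(s);d['color']=cv2.imread('pics/side1.png')[...,::-1];e=edge(d,p,q,.024,w=4);print([f(np.r_[k,.024]) for k in e[:2]],e[2])
    p,q=[pix(s,[*(o+X*-.12+Y*t),.024]) for t in(-.05,.05)];e=edge(d,p,q,.024,w=4);print([f(np.r_[k,.024]) for k in e[:2]],e[2])
E
```

```text
(np.float64(-81.41966603818125), np.float64(-0.014546671143450146), np.float64(37.14626849255113))
(np.float64(-81.50218986344392), np.float64(0.243643394679486), np.float64(36.00000000000003)) (np.float64(-81.63530840031962), np.float64(-0.5825391534881098), np.float64(36.00000000000003))
(np.float64(-82.1753184576364), np.float64(-1.159359848174182), np.float64(46.99999999999993)) (np.float64(-78.0830135903587), np.float64(3.8179649905197772), np.float64(46.99999999999993))
352.4755244755244 201.2004662004662
295.59183673469386 243.89795918367346
t 11.0 tcp [ 0.5585 -0.0513  0.1033] yaw -13.89 tilt [0.0001 0.0003] | shift mm [-7.5 -0.3  0. ] turn z -0.06 f [-0.3 -0.4 -3.1] op 0.01 j6 -0.0
[(np.float64(-109.07112102594242), np.float64(67.2292830538981), np.float64(24.0)), (np.float64(100.28095954308179), np.float64(66.54204198925453), np.float64(24.0))] 0.041527202929710086
[(np.float64(-115.91206024388129), np.float64(-49.49963876030638), np.float64(24.0)), (np.float64(-114.61982051794246), np.float64(50.49012430707922), np.float64(24.0))] 0.05539338795928968
```

Call:
step_arm(
  targets=[-0.004,0,0,0,0,0,0,-0.0036,-0.0003,0,0,0,0,0,0,0,0.003,0,0,0,0,0,0,0.002,0,0,0,0,0,0,0,0,0,0,0],
)

```text
time: 11.62
ee_pos: [0.5561, -0.0586, 0.0979]
ee_rot: [-0.0, 0.787, 0.617, -0.0]
force: [0.3, 1.1, -2.1]
opening: 0.0103
grip_force: 97.7
```

Call:
step_arm(
  targets=[0,0,0.001,0,0,0,0,0,0,0.001,0,0,0,0,0,0,0,0,0,0,0],
)

```text
time: 12.0
ee_pos: [0.5563, -0.0587, 0.0962]
ee_rot: [-0.0, 0.787, 0.617, -0.0]
force: [0.0, -0.1, -2.4]
opening: 0.0104
grip_force: 97.7
```

```bash
python3 -c "
from h import *
rel([.5565,-.0586,.0963],166.17);print(monitor.get_obs()['torque'].round(2))"
```

```text
t 12.0 tcp [ 0.5563 -0.0587  0.0962] yaw -13.87 tilt [-0.0002  0.    ] | shift mm [ 0.1  0.2 -0.1] turn z -0.04 f [ 0.  -0.1 -2.4] op 0.0104 j6 -0.02
[ 0.17 -0.08 -0.02]
```

Call:
step_arm(
  targets=[0,0,0.001,0,0,0,0,0,0,0.001,0,0,0,0,0,0,0,0,0,0,0],
)

```text
time: 12.38
ee_pos: [0.5565, -0.0587, 0.0944]
ee_rot: [0.0, 0.787, 0.617, 0.0]
force: [-0.3, 0.9, -2.9]
opening: 0.0107
grip_force: 97.7
```

Call:
step_arm(
  targets=[0,0,0.001,0,0,0,0,0,0,0.001,0,0,0,0,0,0,0,0,0,0,0],
)

```text
time: 12.75
ee_pos: [0.5569, -0.0584, 0.0927]
ee_rot: [0.0, 0.787, 0.617, 0.001]
force: [0.8, 2.6, 1.0]
opening: 0.0101
grip_force: 98.1
```

```bash
python3 -c "
from h import *
rel([.5565,-.0586,.0923],166.17);print(monitor.get_obs()['torque'].round(2))"
```

```text
t 12.75 tcp [ 0.5569 -0.0584  0.0927] yaw -13.87 tilt [0.0012 0.0003] | shift mm [-0.3 -0.3  0.4] turn z -0.04 f [0.8 2.6 1. ] op 0.0101 j6 -0.02
[ 0.41 -0.18 -0.03]
```

Call:
step_arm(
  targets=[0.0007,0.0004,0,0,0,0,0,0,0,0.001,0,0,0,0,0,0,0,0,0,0,0],
)

```text
time: 13.12
ee_pos: [0.5572, -0.058, 0.0914]
ee_rot: [0.0, 0.787, 0.617, 0.0]
force: [0.3, 1.6, 1.6]
opening: 0.0102
grip_force: 98.2
```

```bash
python3 -c "
from h import *
rel([.5565,-.0586,.0913],166.17);print(monitor.get_obs()['torque'].round(2))"
```

```text
t 13.125 tcp [ 0.5572 -0.058   0.0914] yaw -13.87 tilt [0.0006 0.0002] | shift mm [-0.8 -0.6  0.1] turn z -0.04 f [0.3 1.6 1.6] op 0.0102 j6 -0.02
[ 0.45 -0.18  0.06]
```

Call:
step_arm(
  targets=[0.0005,0.0002,0.001,0,0,0,0,0,0,0.001,0,0,0,0,0,0,0,0,0,0,0],
)

```text
time: 13.5
ee_pos: [0.5573, -0.0575, 0.0889]
ee_rot: [-0.0, 0.787, 0.617, 0.0]
force: [2.2, 2.3, -2.1]
opening: 0.0098
grip_force: 97.9
```

```bash
python3 -c "
from h import *
rel([.5565,-.0586,.0893],166.17);print(monitor.get_obs()['torque'].round(2))"
```

```text
t 13.5 tcp [ 0.5573 -0.0575  0.0889] yaw -13.87 tilt [0.0002 0.0005] | shift mm [-1.2 -0.5 -0.4] turn z -0.04 f [ 2.2  2.3 -2.1] op 0.0098 j6 -0.02
[ 0.66 -0.44  0.06]
```

Call:
step_arm(
  targets=[0.0003,0.0003,0.001,0,0,0,0,0,0,0.001,0,0,0,0,0,0,0.001,0,0,0,0,0,0,0,0,0,0,0],
)

```text
time: 14.0
ee_pos: [0.5574, -0.0574, 0.086]
ee_rot: [-0.0, 0.787, 0.617, -0.0]
force: [0.7, 2.4, -1.8]
opening: 0.0105
grip_force: 98.0
```

```bash
python3 -c "
from h import *
rel([.5573,-.0575,.0859],166.17);print(monitor.get_obs()['torque'].round(2))"
```

```text
t 14.0 tcp [ 0.5574 -0.0574  0.086 ] yaw -13.87 tilt [-0.0004  0.0001] | shift mm [-0.1 -0.1  0.1] turn z -0.04 f [ 0.7  2.4 -1.8] op 0.0105 j6 -0.01
[ 0.56 -0.26  0.04]
```

Both pins are in their holes. I'll keep lowering gently.

Call:
step_arm(
  targets=[0.0004,0.0001,0.0015,0,0,0,0,0,0,0.0015,0,0,0,0,0,0,0.0015,0,0,0,0,0,0,0.0015,0,0,0,0,0,0,0,0,0,0,0],
)

```text
time: 14.62
ee_pos: [0.5574, -0.0573, 0.0799]
ee_rot: [-0.0, 0.787, 0.617, -0.0]
force: [0.3, 0.2, -2.7]
opening: 0.0101
grip_force: 97.7
```

Call:
step_arm(
  targets=[0,0,0.001,0,0,0,0,0,0,0.001,0,0,0,0,0,0,0,0,0,0,0],
)

```text
time: 15.0
ee_pos: [0.5577, -0.0572, 0.0781]
ee_rot: [-0.0, 0.787, 0.617, -0.0]
force: [-0.4, -0.6, -2.2]
opening: 0.0106
grip_force: 97.7
```

Call:
step_arm(
  targets=[0,0,0.001,0,0,0,0,0,0,0,0,0,0,0],
)

```text
time: 15.25
ee_pos: [0.5577, -0.0571, 0.0772]
ee_rot: [-0.0, 0.787, 0.617, -0.0]
force: [0.6, 0.5, -2.8]
opening: 0.0099
grip_force: 97.7
```

```bash
python3 -c "
from h import *
rel([.5573,-.0575,.0755],166.17);print(monitor.get_obs()['torque'].round(2))"
```

```text
t 15.25 tcp [ 0.5577 -0.0571  0.0772] yaw -13.87 tilt [-0.0002  0.    ] | shift mm [-0.5 -0.3  1.7] turn z -0.04 f [ 0.6  0.5 -2.8] op 0.0099 j6 -0.01
[0.1  0.02 0.02]
```

Call:
step_arm(
  targets=[0,0,0.001,0,0,0,0,0,0,0,0,0,0,0],
)

```text
time: 15.5
ee_pos: [0.5578, -0.0571, 0.0762]
ee_rot: [-0.0, 0.787, 0.617, -0.0]
force: [-0.0, 0.6, -3.1]
opening: 0.0104
grip_force: 97.8
```

Call:
step_arm(
  targets=[0,0,0.0007,0,0,0,0,0,0,0,0,0,0,0],
)

```text
time: 15.75
ee_pos: [0.5579, -0.0571, 0.076]
ee_rot: [0.0, 0.787, 0.617, 0.0]
force: [-1.4, 0.2, 0.7]
opening: 0.0101
grip_force: 98.4
```

The plate is seated: contact came at the expected height. I'll slide the carriage in most of the way and then look.

Call:
step_arm(
  targets=[-0.003,0,0.0003,0,0,0,0,-0.005,0,0,0,0,0,0,-0.006,0,0,0,0,0,0,-0.006,0,0,0,0,0,0,-0.006,0,0,0,0,0,0,-0.006,0,0,0,0,0,0,-0.005,0,0,0,0,0,0,-0.003,0,0,0,0,0,0,0,0,0,0,0,0,0],
)

```text
time: 16.88
ee_pos: [0.5482, -0.0967, 0.0759]
ee_rot: [0.0, 0.787, 0.616, -0.0]
force: [-2.1, 1.8, 6.1]
opening: 0.0103
grip_force: 99.0
```

```bash
python3 - <<'E'
from h import *
rel([.5579,-.0571,.076],166.17)
c=snap('top','g0.png');s=snap('side','g1.png')
a=crop(c,395,195,80,60,7);b=crop(s,180,240,80,80,7)
a=crop(c,405,205,66,50,8);b=crop(s,200,250,80,60,6.6)
cv2.imwrite('pics/g.png',np.vstack([a[:300,:528],b[:300,:528]]) if 0 else np.vstack([cv2.resize(a,(396,300)),cv2.resize(b,(396,297))]))
E
```

```text
t 16.875 tcp [ 0.5482 -0.0967  0.0759] yaw -13.89 tilt [ 0.0002 -0.0006] | shift mm [40.8 -0.1 -0.1] turn z -0.06 f [-2.1  1.8  6.1] op 0.0103 j6 -0.09
```

View pics/g.png

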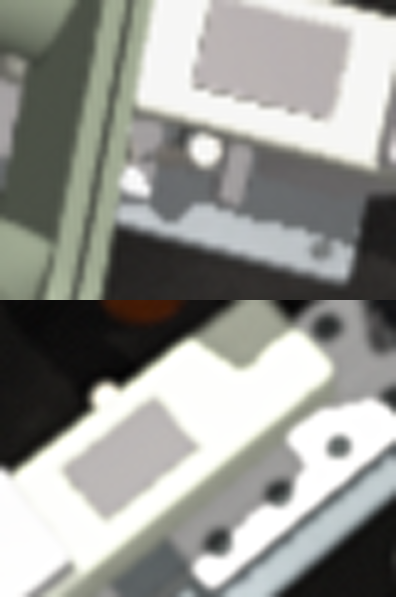

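The arm hides the ringed well (expected near px (428,228)). The barrel top is at (439,230) in the top view and (221,269) in the side view. I'll slide on by 7 mm, let go, back off and look at the clear view.

Call:
step_arm(
  targets=[-0.003,0,0,0,0,0,0,-0.004,0,0,0,0,0,0,0,0,0,0,0,0,0],
)

```text
time: 17.35
ee_pos: [0.5465, -0.1035, 0.076]
ee_rot: [0.0, 0.787, 0.616, -0.0]
force: [-3.0, 1.6, 5.6]
opening: 0.01
grip_force: 99.0
```

Call:
step_arm(
  targets=[0,0,0,0,0,0,0.05,0,0,0,0,0,0,0.06,0,0,-0.02,0,0,0,0.06,0,0,-0.04,0,0,0,0.06,0,0,-0.05,0,0,0,0.06,0.05,0,-0.03,0,0,0,0.06,0.06,0,0,0,0,0,0.06,0.06,0,0,0,0,0,0.06,0,0,0,0,0,0,0.06],
)

```text
time: 18.48
ee_pos: [0.5877, 0.066, 0.2152]
ee_rot: [0.0, 0.785, 0.619, 0.0]
force: [-0.4, -0.9, -1.3]
opening: 0.0598
grip_force: 0.0
```

```bash
python3 - <<'E'
from h import *
rel([.5579,-.0571,.076],166.17)
c=snap('top','i0.png');s=snap('side','i1.png')
o=np.array([.5408,-.1146]);X=np.array([-.2391,-.971]);Y=np.array([.971,-.2391])
f=lambda p:((p[:2]-o)@X*1e3,(p[:2]-o)@Y*1e3,p[2]*1e3)
def cen(c,x0,y0,x1,y1,t):
    g=c['color'].astype(float).min(2)[y0:y1,x0:x1];w=np.clip(g-t,0,None);v,u=np.mgrid[y0:y1,x0:x1];return (u*w).sum()/w.sum(),(v*w).sum()/w.sum()
a=cen(c,435,226,444,234,190);b=cen(s,217,265,225,271,190);print(a,b,'barrel',f(two(c,a,s,b)))
for z in(.1,.125,.15):print(f(ray(c,*a,z)))
print('pred well',pix(c,[*(o+X*.137-Y*.03),.046]),'tip',pix(c,[*(o+X*.137-Y*.03),.054]),'front corners',[pix(c,[*(o+X*.155+Y*k),.044]) for k in(-.045,.045)])
im=np.vstack([cv2.resize(crop(c,395,200,66,50,8),(594,450))]);cv2.imwrite('pics/i.png',cv2.resize(crop(c,395,205,64,48,12),(768,576)))
E
```

```text
t 18.475 tcp [0.5877 0.066  0.2152] yaw -13.53 tilt [0.0007 0.0004] | shift mm [-126.7   -0.3  139.1] turn z 0.3 f [-0.4 -0.9 -1.3] op 0.0598 j6 0.2
(np.float64(438.6618075801749), np.float64(229.46501457725947)) (np.float64(221.60683760683762), np.float64(269.13919413919416)) barrel (np.float64(136.7385825155249), np.float64(-27.651901935792477), np.float64(148.25992413516565))
(np.float64(150.24799986569107), np.float64(-22.295176146929403), np.float64(100.00000000000009))
(np.float64(143.3813496761674), np.float64(-25.15826909868922), np.float64(125.0))
(np.float64(136.51469948664368), np.float64(-28.021362050449042), np.float64(149.99999999999991))
pred well [427.54369419 231.7445448 ] tip [428.32861466 231.64142878] front corners [array([432.48154278, 238.75569828]), array([439.911125  , 207.14278246])]
```

View pics/i.png

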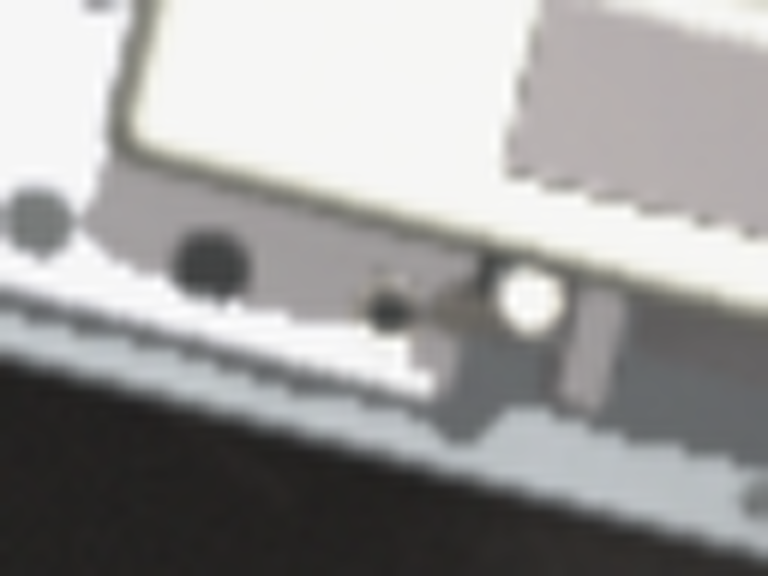

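The ringed well's dark middle is at px (427.3,230.7), just where the needle's line ends. The plate's front edge runs (434.8,227)–(431.7,238). I'll put numbers on it.

```bash
python3 - <<'E'
from h import *
c=snap('top');s=snap('side')
o=np.array([.5408,-.1146]);X=np.array([-.2391,-.971]);Y=np.array([.971,-.2391])
f=lambda p:((p[:2]-o)@X*1e3,(p[:2]-o)@Y*1e3)
print('well',f(ray(c,427.3,230.7,.046)))
for r in((434.3,229),(434.6,228)):
    e=edge(c,r,(431.9,237.5),.044,w=2.5);print('front edge',[f(k) for k in e[:2]],e[2])
g=c['color'].astype(float).mean(2);print(g[225:240,420:442].astype(int))
# side: plate rear/front edges on top plane
print('side rear corners pred',[pix(s,[*(o+X*-.045+Y*k),.044]).round(1) for k in(-.045,.045)],'front',[pix(s,[*(o+X*.155+Y*k),.044]).round(1) for k in(-.045,.045)])
E
```

```text
well (np.float64(135.69899237706042), np.float64(-27.38895542332799))
front edge [(np.float64(159.14294919440005), np.float64(-20.72697784418792)), (np.float64(148.4375741860021), np.float64(-39.70938428746691))] 0.5545565430261521
front edge [(np.float64(159.9947267661466), np.float64(-17.931782641193188)), (np.float64(148.56409033787895), np.float64(-39.975914681840436))] 0.5722517301954042
[[157 157 157 157 156 156 156 152 146 145 143 133 120 119 118 120 145 162
  178 190 221 231]
 [157 157 156 156 156 156 155 155 156 157 157 152 146 143 126  81  85 102
  120 126 150 166]
 [157 157 157 157 155 154 142 150 158 156 156 156 155 150 126  77 102 137
  185 170 133 112]
 [158 157 158 157 156 155 147 153 169 148 154 150 135 122  96  76 135 211
  239 238 230 170]
 [159 158 158 157 149 148 116 111 131 146 148 128 117 101  93  90 155 238
  244 244 242 198]
 [159 159 160 156 145 122  82  74  88 115 124 112 110 105 105 106 152 237
  244 245 242 210]
 [177 177 177 174 162 135  80  68  79 103 117 107 104 103 102 103 120 190
  239 242 226 160]
 [240 240 240 239 232 227 142 119 132 141 141 131 114 108 100 100 103 126
  179 188 159 118]
 [245 245 246 245 244 238 235 233 231 170 156 152 143 118 106 104  99 102
  111 119 114 112]
 [240 245 245 245 245 244 238 238 242 179 158 157 151 120 108 106 103 104
  104 105  97 106]
 [179 209 217 236 240 244 243 244 244 193 173 160 150 115 106 106 106 105
  105 103  94 102]
 [116 131 139 169 180 209 216 238 244 238 232 170 142 110 105 106 107 105
  105 103  96 108]
 [116 118 119 122 125 132 140 173 196 209 215 154 125 106 104 105 105 106
  106 104  96 116]
 [175 176 174 173 168 126 118 123 128 134 143 120 110 104 104 105 107 115
  116 115 110 106]
 [192 194 194 193 190 176 174 173 167 125 117 107 105 104 104 107 126 169
  173 174 166 122]]
side rear corners pred [array([275.4, 239.9]), array([296.5, 261.1])] front [array([218.4, 285. ]), array([239.3, 308.9])]
```

The well is about 1.5 mm short of the needle. Camera x is about 135.3 against 136.7 for the barrel, and the front edge is about 153 against 155. I'll take the rear grip again and nudge.

Call:
step_arm(
  targets=[-0.06,0,0,0,0,0,0.06,-0.06,0,0,0,0,0,0.06,-0.05,0,0.03,0,0,0,0.06,0,0,0.05,0,0,0,0.06,0,0,0.04,0,0,0,0.06,0,0,0.014,0,0,0,0.06,0,0,0.005,0,0,0,0.06,0,0,0,0,0,0,0.06],
)

```text
time: 19.68
ee_pos: [0.5476, -0.1033, 0.0776]
ee_rot: [0.001, 0.787, 0.616, 0.001]
force: [-0.8, -0.2, 0.8]
opening: 0.0597
grip_force: 0.0
```

Call:
step_arm(
  targets=[0,0,0,0,0,0,0,0,0,0,0,0,0,0,0,0,0,0,0,0,0,0,0,0,0,0,0,0,0,0,0,0,0,0,0],
  newtons=60,
)

```text
time: 20.3
ee_pos: [0.547, -0.1026, 0.0773]
ee_rot: [0.0, 0.787, 0.617, 0.0]
force: [-2.2, 0.6, 5.2]
opening: 0.0111
grip_force: 59.5
```

```bash
python3 -c "
from h import *
rel([.5465,-.1035,.076],166.17)"
```

```text
t 20.3 tcp [ 0.547  -0.1026  0.0773] yaw -13.87 tilt [ 0.0008 -0.0001] | shift mm [-0.9 -0.2  1.3] turn z -0.04 f [-2.2  0.6  5.2] op 0.0111 j6 -0.1
```

Call:
step_arm(
  targets=[-0.001,0,0,0,0,0,0,-0.0007,0,0,0,0,0,0,0,0,0,0,0,0,0,0,0,0,0,0,0,0],
)

```text
time: 20.8
ee_pos: [0.5467, -0.1037, 0.0773]
ee_rot: [-0.0, 0.787, 0.617, 0.001]
force: [-1.4, 2.9, 6.1]
opening: 0.0108
grip_force: 59.5
```

Call:
step_arm(
  targets=[0,0,0,0,0,0,0.05,0,0,0,0,0,0,0.06,0,0,-0.02,0,0,0,0.06,0,0,-0.04,0,0,0,0.06,0,0,-0.05,0,0,0,0.06,0.05,0,-0.03,0,0,0,0.06,0.06,0,0,0,0,0,0.06,0.06,0,0,0,0,0,0.06,0,0,0,0,0,0,0.06],
)

```text
time: 21.92
ee_pos: [0.5871, 0.0645, 0.2161]
ee_rot: [-0.0, 0.785, 0.619, 0.0]
force: [-0.3, -0.2, -0.3]
opening: 0.0601
grip_force: 0.0
```

```bash
python3 - <<'E'
from h import *
c=snap('top','j0.png');s=snap('side','j1.png')
g=c['color'].astype(float).mean(2);print(g[227:238,422:436].astype(int))
# flushness/pose: track bright-plate shift between i and j around the flat dark wells, both views
for n,a,b,box in(('top','i0','j0',(405,222,420,234)),('side','i1','j1',(215,240,300,312))):
    A,B=[cv2.imread(f'pics/{k}.png',0)[box[1]:box[3],box[0]:box[2]].astype(np.float32) for k in(a,b)];print(n,cv2.phaseCorrelate(A,B))
def well(k):
    q=cv2.imread(f'pics/{k}.png').astype(float).mean(2)[222:232,408:418];w=np.clip(120-q,0,None);v,u=np.mgrid[222:232,408:418];return (u*w).sum()/w.sum(),(v*w).sum()/w.sum()
print(well('i0'),well('j0'))
E
```

```text
[[157 156 156 155 153 138 139 154 156 156 153 149 124  76]
 [158 158 154 152 155 144 144 152 155 150 135 122  96  77]
 [158 155 144 150 129 109 117 138 147 128 117 102  94  90]
 [160 156 144 136  93  75  82 101 123 112 109 105 104 106]
 [177 174 165 159  89  67  71  88 116 108 103 103 102 103]
 [240 240 239 233 148 116 115 124 140 131 115 110 101 100]
 [246 245 245 243 233 233 227 165 155 152 145 133 108 104]
 [245 245 245 245 244 242 237 175 158 157 155 140 110 106]
 [216 236 240 244 245 244 242 191 173 159 153 127 108 107]
 [138 169 180 209 217 236 237 237 231 170 150 116 106 105]
 [118 123 125 131 139 169 178 204 198 152 140 111 104 105]]
top ((0.7442937534589005, -0.2894812129633024), 1.0123444702890185)
side ((-0.08983720941447615, 0.09630824086305978), 1.040320705042945)
(np.float64(412.2204301075268), np.float64(226.5876027830487)) (np.float64(412.57526218383725), np.float64(226.75663170882174))
```

```bash
python3 - <<'E'
from h import *
A,B=[cv2.imread(f'pics/{k}.png',0).astype(int) for k in('top1','j0')]
for n,(x,y) in dict(cal=(221,242),sb=(245,155),sb2=(416,163),beaker=(334,148),reag=(389,262),timer=(195,182)).items():
    print(n,np.abs(A-B)[y-12:y+12,x-12:x+12].mean().round(1))
print(order.sign_off())
E
```

```text
cal 2.8
sb 4.7
sb2 4.9
beaker 59.1
reag 2.3
timer 4.0
the job is handed in; nothing more can be done
None
```

I handed the job in with the plate seated on both pins, let go of, and the ringed well within about 1 mm of the needle by camera. In the last top view the bottles and timer are where they stood; the beaker's spot looked different, probably because the arm was in front of it, and I did not check further.

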